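Press the new bushing into the banding-wheel base

ROBOT

A 6-joint arm with a two-finger parallel gripper is mounted at the origin on the work surface. World frame = base frame: x ahead of the robot, y to its left, z up, the work surface at z = 0. Lengths are in m, angles in rad, forces in N, time in s.
With the tool pointing down it reaches from about 0.35 to 0.975 m from the base axis. Payload 4.9 kg.
Tool frame: the origin (TCP) lies midway between the tips of the shut fingers; the grasp point (between the pads) lies 19 mm behind it; z points along the fingers, y is the line along which they close (so a half turn about z gives the same grasp; the last joint's range is limited). The gripper opens to 85 mm and grips with 20 to 120 N. Pads are 22 mm wide; open, the fingers measure 114 mm over their backs; the gripper's body (76 mm by 85 mm) begins 54 mm behind the grasp point. The pads swing forward as they close: fully open they stand 13 mm farther back than shut.
Start: joints at [-1.226, 0.053, 1.613, -0, 1.476, -0.119], TCP at [0.28, -0.559, 0.231] pointing down, gripper open.
Joint ranges: [-3.01, 3.01], [-1.01, 2.22], [0.06, 2.58], [-1.02, 4.17], [0.09, 2.62], [-3.14, 3.14]. Speed limits (rad/s): [2.57, 2.57, 3.14, 3.14, 3.14, 3.14].

INTERFACE

Orientations are given as a rotation vector (axis times angle).
In Python, from station import ctrl gives the robot as it stands. The module is installed in compiled form; this text tells all that it offers.
- The arm moves only by the shell command python3 -m handwheel 'ROWS' [OPENING] [FORCE]. ROWS is JSON, a list of rows, each a list of 2 entries, a list of its own where there are three numbers: the shift along the tool's x, y, z in cm, then the turn, a rotation vector about the tool's x, y, z in rad. In form: [[[tx, ty, tz], [ax, ay, az]], ...]. A call has 1 to 5 rows; each row is the pose to reach, as a shift and turn from the pose commanded when the call began, along the tool's axes at that moment; what a row does not reach only later rows make up. A row lasts 1/8 s, in which the tool goes at most 62.5 mm and 10.7 degrees, less where a joint would pass 70% of its speed; a pose out of reach is approached as far as the arm can. A call with a gripper value outside its range is refused whole. OPENING is the gripper's target within -1 to 1 (shut at 1, half-way at 0, fully open at -1), set as the call begins (- or left out, the last holds). The fingers move at their own pace and stop on an object; FORCE is the grip in N (left out, the last holds). Time passes only in rows, so rows that repeat a pose let the fingers close. It gives the time, the measured TCP pose, the force, the opening and the grip force at its end, in the units of the state.
- ctrl.get_obs(): the state, without advancing time (a new reading comes with each control period).
- ctrl.get_image(name): name is "side" or "top" or "wrist"; returns the picture (480x640x3 uint8, blue, green, red); there is no depth.
- ctrl.calibration(name): a dict with "fx", "fy", "cx", "cy" (pixels), "R" (3x3) and "t" (3): a world point X has camera coordinates R X + t. Camera axes: x right, y down, z forward; pixel columns grow to the right and rows downward; lengths in m; the calibration is good to about 2 mm. A picture is of the moment at which its call begins: read the wrist's pose just before it. calibration takes no time and is no camera call; for the wrist camera it gives the pose at the moment of the call.
- ctrl.finish_job(): hands the job in; it is judged then, once.
Trained networks look in the newest picture that a camera, given by its name, has taken for a name from the list of things; names that differ only in an ending like _2 or _b are one class to them, and where a whole thing is asked for, a point or a joint stands for the part that bears it (a point fixed in the world has none). Each returns a list of dicts, best first, with "score" (0 to 1); they miss things now and then, are a little off and sometimes report something else, mostly with a low value. They report only what shows in the picture. A call takes as long as a camera call. They do not tell look-alikes from the thing itself.
- ctrl.look_for(camera, query): "position" ([column, row] in pixels, amid what is visible of it).
- ctrl.landmark_of(camera, query): "position" ([column, row] in pixels: a listed point, or the origin of a listed thing).
The state is a dict: "t": time; "q": joint angles; "dq": joint speeds; "effort": joint torques, N m; "tool_pos": TCP position; "tool_rot": TCP orientation; "contact_force": force on the tool from outside, world axes, zero at the start; "wrist_torque": the same for the moment, N m; "opening": finger opening in m; "grip_force": force on a finger pad.
Only numpy, scipy, OpenCV 4.12 (cv2) and the standard library are available. Lean on these libraries where they do the work, as an engineer would, in place of code of your own. Each camera call takes 0.05 s, during which the arm holds its last target. There are 200 camera calls.

TASK

Fit the bronze bushing with the shoulder to the banding-wheel base: take it from the parts tray, start it upright in the bore of the square housing and press it in against its tight fit until the shoulder sits fully home, flush on the housing, then let go. Press steadily, feel for it bearing firmly on the housing (about 10 N more than the fit's own drag) and stop there, because the thin casting cracks above 45 N; leave the plain sleeve, the brush, the bowl and the jar where they are.

Things in the scene. Friction and masses are not known exactly. Their poses are not given: they have to be found in the camera images.
- bushing: Shouldered bronze bushing standing sleeve-down in the tray: sleeve 28 mm diameter, 24 mm long, foot chamfered 1.5 mm; above it a round shoulder 44 mm diameter, 10 mm thick, the place to grip; 34 mm tall over all, 16 mm hole, about 0.2 kg. Origin: centre of the sleeve's foot; z up its axis (shoulder's underside at 24 mm, flat top at 34 mm).
- shoulder (a point): Centre of the underside of the bushing's shoulder, 24 mm above the bushing's origin, z along its axis. Seated, this point coincides with bore_mouth.
- wheel_base: Banding-wheel base, fixed: round dark foot 160 mm diameter, 12 mm thick, and on it a square bare-metal housing 66 x 66 mm, flat top 48 mm above the table. Origin: centre of its underside; z up. Pressed with over 45 N it cracks. The bore grips: pressing the sleeve in takes 6 to 18 N all the way, it stays where left; at the bottom force rises steeply: home is 8 N or more above that drag.
- bore_mouth (a point): Centre of the bore's mouth, in the housing's top face; z up, x and y along its sides. Bore vertical, 29 mm diameter, mouth chamfered 2 mm, 36 mm deep. Four sprung steel pads in its wall, from 4 mm below the mouth down, grip the sleeve: put in loosely, the bushing stops with its shoulder about 20 mm above the housing and must be pressed from there.
- tray: Grey shallow parts tray, fixed, 120 (x) x 190 (y) x 15 mm, walls 4 mm; the bushing and the plain sleeve stand in it about 90 mm apart along its y, either one on either side. Origin: centre of the underside.
- sleeve: Plain bronze spacer sleeve without shoulder, 28 mm diameter, 34 mm tall, standing in the tray; not to be used. Origin: centre of its underside.
- glaze_jar: Glaze jar, 64 mm diameter, 75 mm tall; leave. Origin: centre of the underside.
- bowl: White bowl, 120 mm diameter, 50 mm tall; leave. Origin: centre of the underside.
- brush: Brush with wooden handle lying flat, 180 mm long along its x, between tray and base; leave.
There are look-alikes about, which are no part of the job. What is shaped like the wheel_base but red or turquoise is not meant.

How it is judged:
By the outcome, as a careful person would: the job done as asked, in the order asked, and still so for the second after the job is handed in, with the robot touching nothing.
It also fails if it takes over 56 s, if anything falls off the work surface, if the arm or the gripper's body presses on something with over 40 N, if the wrist force passes 120 N, or if a joint passes its speed limit or range.

## Working session

There is one attempt and no reset: what is moved stays moved. The work goes in short steps, Python scripts to look and compute and a shell command to move; the robot and the scene stay as the last step left them, time stands still between calls to the robot, and variables do not carry over. Pictures are saved under pics/ and viewed, at most 10 in all, crops included, and the job is handed in when it is done.

```bash
mkdir -p pics
python3 - <<'E'
from station import ctrl
import cv2
o=ctrl.get_obs(); print({k:o[k] for k in('t','tool_pos','tool_rot','contact_force','opening')})
for n in('top','side'):
    cv2.imwrite(f'pics/{n}1.png',ctrl.get_image(n))
    c=ctrl.calibration(n);print(n,c)
    for q in('bushing','sleeve','bore_mouth','tray'):
        print(q,[(round(d['score'],2),[round(float(v)) for v in d['position']]) for d in ctrl.landmark_of(n,q)][:4])
E
```

```text
{'t': 0.0, 'tool_pos': array([ 0.27939175, -0.55838899,  0.23008184]), 'tool_rot': array([-3.05553829e+00, -7.21560926e-01,  3.52728913e-04]), 'contact_force': array([0.50176845, 0.08776693, 0.0516767 ]), 'opening': 0.08528377372088784}
top {'fx': 464.68154368236804, 'fy': 464.68154368236804, 'cx': 320.9776211482869, 'cy': 238.14722228277017, 'R': array([[-0.01761835, -0.99984234,  0.00220939],
       [-0.99809349,  0.01745672, -0.05920008],
       [ 0.05915218, -0.00324819, -0.99824369]]), 't': array([0.01321808, 0.44278738, 1.11235245])}
bushing [(0.59, [236, 214])]
sleeve [(0.65, [271, 208])]
bore_mouth [(0.98, [394, 199]), (0.93, [440, 310]), (0.68, [188, 285]), (0.6, [270, 287])]
tray [(0.83, [254, 208]), (0.3, [232, 214])]
side {'fx': 517.9765131674941, 'fy': 517.9765131674941, 'cx': 322.3135130352313, 'cy': 245.73342126840674, 'R': array([[-0.91108099, -0.41199277,  0.01390625],
       [-0.33352949,  0.71690273, -0.61221611],
       [ 0.24225918, -0.5624166 , -0.79056818]]), 't': array([0.38793274, 0.19640789, 1.3405297 ])}
bushing []
sleeve [(0.5, [267, 285]), (0.21, [256, 310])]
bore_mouth [(0.97, [310, 200]), (0.85, [407, 203]), (0.71, [301, 371]), (0.59, [333, 302])]
tray [(0.8, [262, 299])]
```

View pics/top1.png

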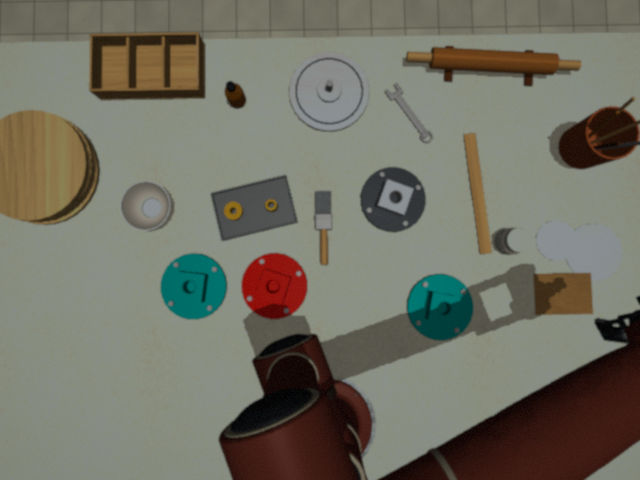

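View pics/side1.png

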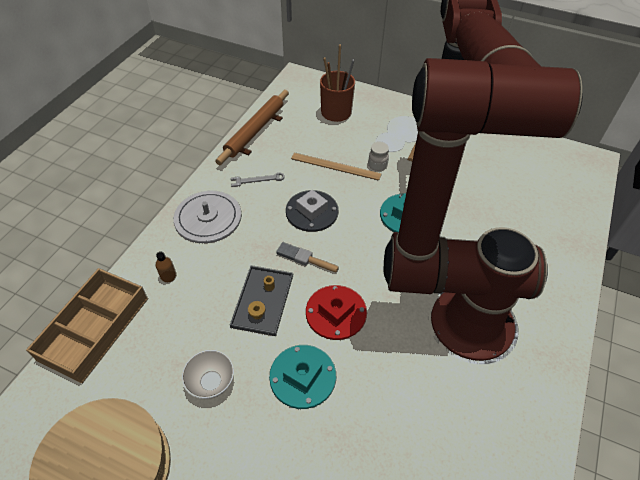

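The top view shows five wheel-like things: dark base with bare-metal housing at (394,198), red at (274,286), turquoise at (194,286) and (440,307), and a grey wheel at (329,92). The dark one fits the description. In the tray, the wide ring at (232,211) should be the shouldered bushing and the narrow one at (271,205) the plain sleeve. I'll confirm this in one enlarged crop and localise.

```bash
cat > h.py <<'E'
import numpy as np, cv2
from scipy.spatial.transform import Rotation as Ro
from station import ctrl
def ray(c,uv,z):
    d=c['R'].T@np.array([(uv[0]-c['cx'])/c['fx'],(uv[1]-c['cy'])/c['fy'],1]); o=-c['R'].T@c['t']
    return o+d*(z-o[2])/d[2]
def proj(c,X):
    p=c['R']@np.array(X)+c['t']; return np.array([c['fx']*p[0]/p[2]+c['cx'],c['fy']*p[1]/p[2]+c['cy']])
def tool(o,X):  # world point -> shift in measured tool axes, cm
    return 100*Ro.from_rotvec(o['tool_rot']).inv().apply(np.array(X)-o['tool_pos'])
E
python3 - <<'E'
from h import *
im=cv2.imread('pics/top1.png'); cv2.imwrite('pics/crop1.png',cv2.resize(im[150:250,200:440],None,fx=3.3,fy=3.3,interpolation=cv2.INTER_CUBIC))
t=ctrl.calibration('top'); s=ctrl.calibration('side')
# bushing top about z=.037, sleeve top .037; bore .048
for n,a,b,z in(('bush',(232.5,211),(257,309),.036),('sleeve',(271,205),(268,281),.036),('bore',(395,197.5),(311,201),.048)):
    print(n,ray(t,a,z).round(4),ray(s,b,z).round(4))
o=ctrl.get_obs();w=ctrl.calibration('wrist');print(Ro.from_rotvec(o['tool_rot']).as_matrix().round(3)); print(w, (-w['R'].T@w['t']).round(3))
E
```

```text
bush [0.51   0.2149 0.036 ] [0.5097 0.2176 0.036 ]
sleeve [0.5228 0.1232 0.036 ] [0.5245 0.1305 0.036 ]
bore [ 0.5339 -0.1708  0.048 ] [ 0.5384 -0.1664  0.048 ]
[[ 0.894  0.447 -0.   ]
 [ 0.447 -0.894  0.   ]
 [ 0.    -0.    -1.   ]]
{'fx': 399.6576662089399, 'fy': 399.6576662089399, 'cx': 317.1972957736473, 'cy': 235.61456994609503, 'R': array([[ 4.45517333e-01, -8.95273125e-01,  5.81146628e-04],
       [-8.56432228e-01, -4.25999521e-01,  2.91630326e-01],
       [-2.60841225e-01, -1.30424078e-01, -9.56530927e-01]]), 't': array([-0.62527538, -0.03682427,  0.37917003])} [ 0.346 -0.526  0.374]
```

View pics/crop1.png

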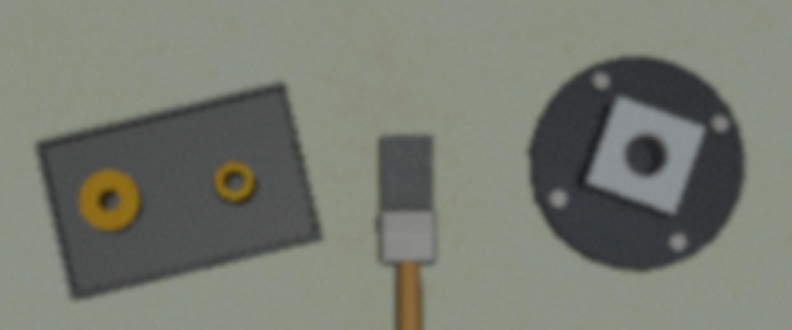

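The crop confirms it: the wide ring at (233,211) is the bushing, the narrow one at (270.5,205) is the sleeve, and the dark base's bare-metal bore is at (395.7,197). Next I move to hover over the bushing for a wrist look.

```bash
python3 -m handwheel '[[[18.4,-19.6,3],[0,0,0]],[[18.4,-19.6,3],[0,0,0]],[[18.4,-19.6,3],[0,0,0]],[[18.4,-19.6,3],[0,0,0]],[[18.4,-19.6,3],[0,0,0]]]' -1 80
python3 -m handwheel '[[[18.4,-19.6,3],[0,0,0]],[[18.4,-19.6,3],[0,0,0]],[[18.4,-19.6,3],[0,0,0]],[[18.4,-19.6,3],[0,0,0]],[[18.4,-19.6,3],[0,0,0]]]'
python3 -m handwheel '[[[18.4,-19.6,3],[0,0,0]],[[18.4,-19.6,3],[0,0,0]],[[18.4,-19.6,3],[0,0,0]],[[18.4,-19.6,3],[0,0,0]],[[18.4,-19.6,3],[0,0,0]]]'
python3 -m handwheel '[[[0,0,0],[0,0,0]],[[0,0,0],[0,0,0]]]' -0.4
cat > look.py <<'E'
import sys; from h import *
o=ctrl.get_obs();c=ctrl.calibration('wrist');im=ctrl.get_image('wrist');cv2.imwrite(sys.argv[1],im)
print(o['t'],o['tool_pos'].round(4),o['tool_rot'].round(4),o['opening'],o['contact_force'].round(2))
z=float(sys.argv[3])
for d in ctrl.landmark_of('wrist',sys.argv[2])[:3]: print('lm',d['score'],np.round(d['position']))
# ellipses of bronze (or dark holes) 
hsv=cv2.cvtColor(im,cv2.COLOR_BGR2HSV)
m=cv2.inRange(hsv,(10,120,60),(35,255,255))
for k in cv2.findContours(m,cv2.RETR_CCOMP,cv2.CHAIN_APPROX_NONE)[0]:
    if len(k)>40:
        e=cv2.fitEllipse(k); X=ray(c,e[0],z); print('ell',np.round(e[0],1),np.round(e[1],1),X.round(4),'tool cm',tool(o,X).round(2))
E
python3 look.py pics/w1.png bushing 0.037
```

```text
t: 1.12
tool_pos: [0.3568, -0.2987, 0.2008]
tool_rot: [-3.056, -0.726, -0.0]
contact_force: [-0.3, -0.7, 0.7]
opening: 0.0851
grip_force: 0.0
t: 1.75
tool_pos: [0.4339, -0.0415, 0.1713]
tool_rot: [3.056, 0.727, 0.0]
contact_force: [0.5, 0.0, 0.2]
opening: 0.0854
grip_force: 0.0
t: 2.38
tool_pos: [0.5111, 0.2163, 0.141]
tool_rot: [3.056, 0.726, -0.0]
contact_force: [-0.1, -0.2, 0.1]
opening: 0.0851
grip_force: 0.0
t: 2.62
tool_pos: [0.5104, 0.2125, 0.1414]
tool_rot: [3.057, 0.72, -0.0]
contact_force: [-0.0, 0.3, 0.8]
opening: 0.0596
grip_force: 0.0
2.625 [0.5104 0.2125 0.1414] [ 3.0574e+00  7.1980e-01 -2.0000e-04] 0.05961183195303628 [-0.01  0.27  0.77]
lm 0.57 [314. 216.]
lm 0.26 [314. 226.]
ell [481.5 450.2] [23.1 32.9] [0.4104 0.0208 0.037 ] tool cm [-17.5   12.69  10.45]
ell [441.9 265.8] [38.7 58.1] [0.5274 0.1286 0.037 ] tool cm [-2.23  8.27 10.45]
ell [450.7 267.5] [ 9.7 18.9] [0.5289 0.1226 0.037 ] tool cm [-2.35  8.87 10.45]
ell [315.3 227.6] [66.3 66.8] [0.5137 0.2152 0.037 ] tool cm [ 0.41 -0.09 10.44]
ell [315.6 222.5] [10.9 18.6] [0.5168 0.2165 0.037 ] tool cm [ 0.75 -0.08 10.44]
```

View pics/w1.png

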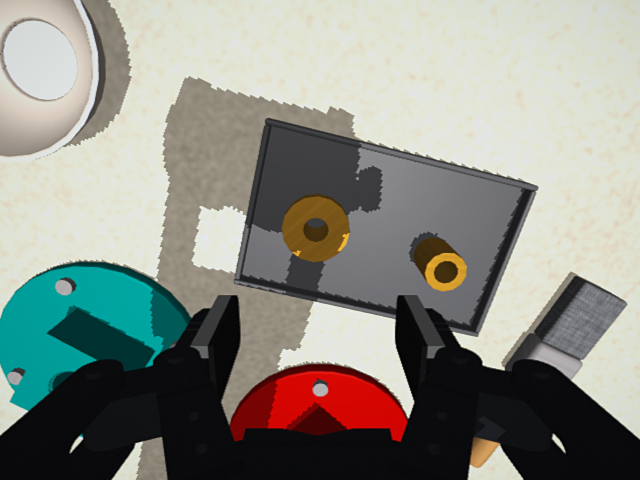

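The wrist view shows the bushing at (316,229) with its wide shoulder and the sleeve at (447,270) to its right. The position agrees with the top view (about x .512, y .215). I'll descend and grip near the fingertips.

```bash
python3 -m handwheel '[[[0.3,-0.1,5],[0,0,0]],[[0.3,-0.1,9],[0,0,0]],[[0.3,-0.1,11],[0,0,0]],[[0.3,-0.1,12],[0,0,0]],[[0.3,-0.1,12.5],[0,0,0]]]'
python3 -m handwheel '[[[0,0,0],[0,0,0]],[[0,0,0],[0,0,0]],[[0,0,0],[0,0,0]],[[0,0,0],[0,0,0]],[[0,0,0],[0,0,0]]]' 1 80
```

```text
t: 3.35
tool_pos: [0.5134, 0.2161, 0.0171]
tool_rot: [-3.058, -0.721, -0.003]
contact_force: [0.8, 0.3, 0.4]
opening: 0.0601
grip_force: 0.0
t: 3.98
tool_pos: [0.5138, 0.2165, 0.0178]
tool_rot: [-3.057, -0.722, -0.004]
contact_force: [-0.3, -0.1, 6.4]
opening: 0.0413
grip_force: 81.0
```

```bash
python3 -m handwheel '[[[0,0,-1],[0,0,0]],[[0,0,-3],[0,0,0]],[[0,0,-8],[0,0,0]],[[0,0,-10],[0,0,0]],[[0,0,-10],[0,0,0]]]'
python3 look.py pics/w2.png bushing 0.14
```

```text
t: 4.6
tool_pos: [0.5138, 0.2165, 0.1186]
tool_rot: [-3.057, -0.722, -0.007]
contact_force: [0.4, -1.1, -3.0]
opening: 0.0409
grip_force: 81.2
4.6 [0.5138 0.2165 0.1186] [-3.0573 -0.7221 -0.0072] 0.0408939877923562 [ 0.39 -1.05 -2.98]
lm 0.7 [314. 297.]
ell [484.6 474.1] [13.7 20.9] [0.4896 0.132  0.14  ] tool cm [-5.94  6.48 -2.16]
ell [521.8 433.3] [ 7.  25.9] [0.5121 0.1302 0.14  ] tool cm [-4.01  7.64 -2.15]
ell [317.1 331.9] [120.7 121.1] [0.5162 0.2175 0.14  ] tool cm [ 0.27  0.02 -2.14]
ell [453.  284.8] [44.2 67.2] [0.5518 0.1852 0.14  ] tool cm [ 2.01  4.5  -2.13]
```

View pics/w2.png

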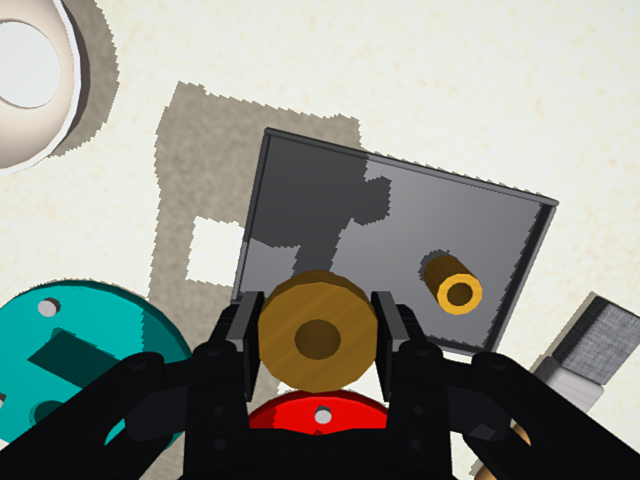

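The bushing is held squarely, hole at (318,340), and the sleeve is untouched at (455,285). I'll move toward the base, stopping 5 cm short so the bore shows in the wrist view.

```bash
python3 -m handwheel '[[[-10.2,17.7,0],[0,0,0]],[[-10.2,17.7,0],[0,0,0]],[[-10.2,17.7,0],[0,0,0]],[[-10.2,17.7,0],[0,0,0]],[[-10.2,17.7,0],[0,0,0]]]' - 100
python3 -m handwheel '[[[-10.2,17.7,0],[0,0,0]],[[-10.2,17.7,0],[0,0,0]],[[-10.2,17.7,0],[0,0,0]],[[-10.2,17.7,0],[0,0,0]],[[-10.2,17.7,0],[0,0,0]]]'
python3 -m handwheel '[[[0,0,0],[0,0,0]],[[0,0,0],[0,0,0]]]'
python3 look.py pics/w3.png bore_mouth 0.14
```

```text
t: 5.32
tool_pos: [0.4993, 0.0117, 0.1145]
tool_rot: [-3.057, -0.718, 0.004]
contact_force: [-0.3, -0.2, -1.8]
opening: 0.0404
grip_force: 101.4
t: 5.95
tool_pos: [0.4885, -0.1909, 0.1155]
tool_rot: [-3.056, -0.721, 0.001]
contact_force: [0.4, -0.2, -2.4]
opening: 0.0407
grip_force: 101.8
t: 6.2
tool_pos: [0.4886, -0.19, 0.116]
tool_rot: [-3.056, -0.726, 0.0]
contact_force: [-0.7, 0.5, -2.0]
opening: 0.0407
grip_force: 101.8
6.2 [ 0.4886 -0.19    0.116 ] [-3.056e+00 -7.256e-01  4.000e-04] 0.04066772881982781 [-0.75  0.46 -1.97]
lm 0.79 [328. 158.]
ell [516.2 427.9] [ 8.7 22.8] [ 0.4896 -0.2705  0.14  ] tool cm [-3.52  7.24 -2.4 ]
ell [317.1 331.9] [119.3 120.1] [ 0.4924 -0.1882  0.14  ] tool cm [ 0.43  0.01 -2.4 ]
ell [589.6 295.1] [ 42.9 260.4] [ 0.5441 -0.2613  0.14  ] tool cm [ 1.76  8.87 -2.41]
ell [ 12.8 164.7] [ 28.9 142.8] [ 0.502  -0.0833  0.14  ] tool cm [ 5.99 -8.93 -2.39]
```

View pics/w3.png

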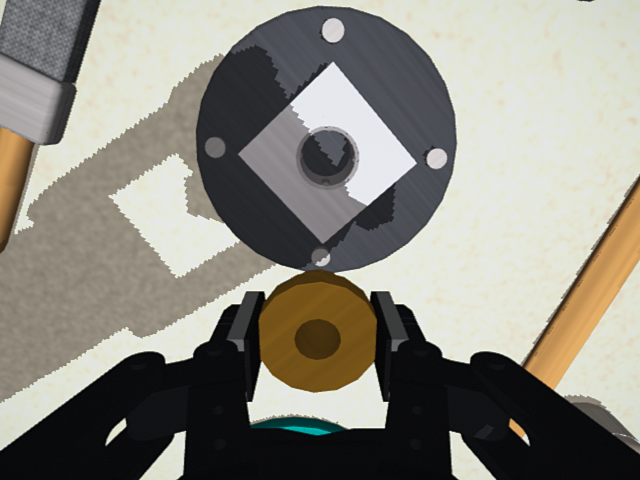

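The wrist view shows the dark base with the bore at about (327,158), housing corners (333,62), (416,162), (320,243), (239,154), and the held bushing's top centred near (318,337). I'll fit the bushing's offset in the tool.

Run:
```python
from h import *
from scipy.optimize import least_squares
o=ctrl.get_obs();c=ctrl.calibration('wrist');im=cv2.imread('pics/w3.png')
R=Ro.from_rotvec(o['tool_rot']);W=lambda p:o['tool_pos']+R.apply(p)
m=cv2.inRange(cv2.cvtColor(im,cv2.COLOR_BGR2HSV),(10,120,40),(35,255,255))
k=max((q for q in cv2.findContours(m,0,1)[0] if 250<q[:,0,0].mean()<400),key=len)
e=cv2.fitEllipse(k);print('sil',e,cv2.boundingRect(k))
g=cv2.cvtColor(im,cv2.COLOR_BGR2GRAY)[310:370,285:350];_,h=cv2.threshold(g,0,255,cv2.THRESH_BINARY_INV|cv2.THRESH_OTSU)
hk=max(cv2.findContours(h,0,1)[0],key=len);hb=cv2.fitEllipse(hk);print('hole',hb[0][0]+285,hb[0][1]+310,hb[1])
A=np.linspace(0,2*np.pi,120)
def circ(p,r,dz): return np.array([proj(c,W([p[0]+r*np.cos(a),p[1]+r*np.sin(a),p[2]+dz])) for a in A])
def f(p):  # p: top-face centre in tool (m)
    pts=np.vstack([circ(p,.022,0),circ(p,.022,.01)]).astype(np.float32)
    b=[pts[:,0].min(),pts[:,0].max(),pts[:,1].min(),pts[:,1].max()]
    hh=circ(p,.008,0); return np.array(b+[hh[:,0].mean(),(hh[:,1].min()+hh[:,1].max())/2])
x,y,w,hh=cv2.boundingRect(k); meas=np.array([x,x+w,y,y+hh,hb[0][0]+285,hb[0][1]+310])
s=least_squares(lambda p:f(p)-meas,[0,0,-.022]);print('top centre tool mm',(s.x*1e3).round(2),'res',s.fun.round(1))
for zt in(-.018,-.020,-.022,-.024):
    s2=least_squares(lambda p:f([*p,zt])-meas,[0,0]);print(zt,(s2.x*1e3).round(2),s2.fun.round(1))
for uv in((328,157.5),(326.3,158)):
    X=ray(c,uv,.048);print('bore',X.round(4),tool(o,X).round(2))
```

```text
sil ((317.13775634765625, 331.63763427734375), (120.17424011230469, 120.31101989746094), 172.13821411132812) (258, 270, 119, 122)
hole 317.19400787353516 338.95887756347656 (39.62049102783203, 45.23384475708008)
top centre tool mm [ -2.66   0.19 -17.29] res [-2.7  2.2  1.1 -0.6  0.1 -0. ]
-0.018 [-2.17  0.24] [-2.9  2.7  0.6 -0.5  0.2 -0.2]
-0.02 [-0.99  0.26] [-3.8  3.7 -0.4  0.5  0.3 -0. ]
-0.022 [-0.01  0.28] [-4.8  4.8 -0.8  1.9  0.3  0.6]
-0.024 [1.33 0.39] [-5.5  6.3 -2.3  2.5  0.7  0.3]
bore [ 0.538  -0.1724  0.048 ] [5.23 0.6  6.82]
bore [ 0.5373 -0.1717  0.048 ] [5.2  0.51 6.82]
```

```bash
python3 -m handwheel '[[[3,0.3,0],[0,0,0]],[[5.3,0.5,0],[0,0,0]],[[5.3,0.5,3],[0,0,0]],[[5.3,0.5,4.7],[0,0,0]],[[5.3,0.5,4.7],[0,0,0]]]'
python3 -m handwheel '[[[0,0,0],[0,0,0]],[[0,0,0],[0,0,0]]]'
python3 - <<'E'
from h import *
o=ctrl.get_obs();R=Ro.from_rotvec(o['tool_rot']);print(o['t'],o['tool_pos'].round(4))
out=[]
for n in('side','wrist'):
    c=ctrl.calibration(n);im=ctrl.get_image(n)
    if n=='side': im=cv2.resize(im[150:250,250:380],None,fx=4,fy=4,interpolation=cv2.INTER_CUBIC)
    else: im=im[60:460,140:500]
    out.append(cv2.resize(im,(int(im.shape[1]*400/im.shape[0]),400)))
im=np.hstack(out);print(im.shape);cv2.imwrite('pics/c4.png',im[:,:800] if im.shape[1]<=800 else cv2.resize(im,(800,int(400*800/im.shape[1]))))
c=ctrl.calibration('side')
a=o['tool_pos']+R.apply([-.0015,.00025,0]); z=o['tool_pos'][2]
print('pred axis foot/top in crop',[((proj(c,[a[0],a[1],q])-[250,150])*4).round() for q in(z-.0148,z+.0192,.048)])
E
```

```text
t: 6.92
tool_pos: [0.5364, -0.1716, 0.0672]
tool_rot: [-3.055, -0.722, 0.005]
contact_force: [0.2, -0.2, -2.6]
opening: 0.0403
grip_force: 101.8
t: 7.18
tool_pos: [0.5388, -0.173, 0.0707]
tool_rot: [3.056, 0.721, 0.003]
contact_force: [-0.2, 0.5, -2.0]
opening: 0.0405
grip_force: 101.8
7.175 [ 0.5388 -0.173   0.0707]
(400, 880, 3)
pred axis foot/top in crop [array([249., 190.]), array([249., 158.]), array([249., 198.])]
```

View pics/c4.png

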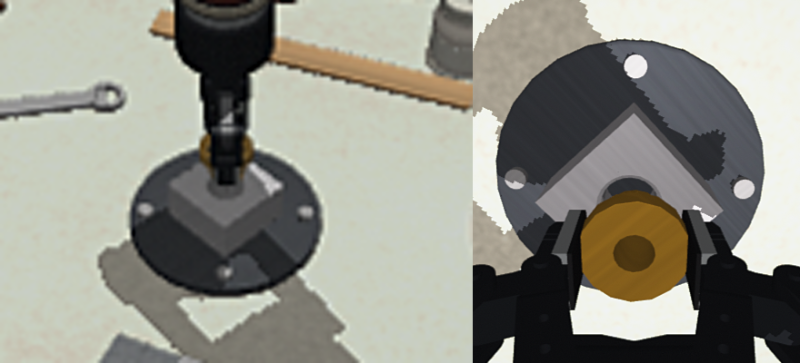

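The side view shows the bushing centred over the housing (axis at x≈226, corners at 168/283). I'll lower it slowly while watching the forces.

```bash
python3 -m handwheel '[[[0,0,0.3],[0,0,0]],[[0,0,0.6],[0,0,0]],[[0,0,0.6],[0,0,0]]]'
python3 -m handwheel '[[[0,0,0.2],[0,0,0]],[[0,0,0.3],[0,0,0]],[[0,0,0.3],[0,0,0]]]'
python3 -m handwheel '[[[0,0,0.1],[0,0,0]],[[0,0,0.2],[0,0,0]],[[0,0,0.2],[0,0,0]]]'
```

```text
t: 7.65
tool_pos: [0.5376, -0.1723, 0.0627]
tool_rot: [-3.057, -0.722, 0.001]
contact_force: [-0.5, -0.1, -2.1]
opening: 0.0402
grip_force: 101.8
t: 8.02
tool_pos: [0.5383, -0.1724, 0.0606]
tool_rot: [-3.057, -0.722, -0.001]
contact_force: [-1.4, 0.4, -0.0]
opening: 0.0407
grip_force: 101.8
t: 8.4
tool_pos: [0.5387, -0.1722, 0.0599]
tool_rot: [-3.057, -0.722, -0.002]
contact_force: [-2.6, 5.0, 7.5]
opening: 0.0406
grip_force: 102.6
```

```bash
python3 -m handwheel '[[[0,-0.1,0],[0,0,0]],[[0,-0.1,0],[0,0,0]]]'
python3 -m handwheel '[[[0,0,0.2],[0,0,0]],[[0,0,0.2],[0,0,0]]]'
```

```text
t: 8.65
tool_pos: [0.5378, -0.1715, 0.0582]
tool_rot: [3.057, 0.722, 0.001]
contact_force: [2.1, 2.6, -1.5]
opening: 0.0405
grip_force: 102.2
t: 8.9
tool_pos: [0.5376, -0.1714, 0.0558]
tool_rot: [-3.057, -0.722, -0.0]
contact_force: [2.0, 2.2, -1.8]
opening: 0.0407
grip_force: 102.1
```

It slipped into the bore. I'll keep pressing while gripped.

```bash
python3 -m handwheel '[[[0.05,0,0.1],[0,0,0]],[[0.05,-0.05,0.2],[0,0,0]],[[0.05,-0.05,0.2],[0,0,0]]]'
python3 -m handwheel '[[[0,0,0.1],[0,0,0]],[[0,0,0.2],[0,0,0]],[[0,0,0.2],[0,0,0]]]'
python3 -m handwheel '[[[0,0,0.1],[0,0,0]],[[0,0,0.2],[0,0,0]],[[0,0,0.2],[0,0,0]]]'
```

```text
t: 9.28
tool_pos: [0.5379, -0.1712, 0.0544]
tool_rot: [3.057, 0.722, 0.0]
contact_force: [1.1, 1.7, -0.9]
opening: 0.0406
grip_force: 102.1
t: 9.65
tool_pos: [0.538, -0.171, 0.0526]
tool_rot: [3.057, 0.722, 0.001]
contact_force: [1.2, 2.6, 2.2]
opening: 0.0406
grip_force: 102.1
t: 10.02
tool_pos: [0.5381, -0.1712, 0.0508]
tool_rot: [3.057, 0.722, 0.001]
contact_force: [1.0, 1.6, 5.0]
opening: 0.0407
grip_force: 102.3
```

```bash
python3 -m handwheel '[[[0,0,0.1],[0,0,0]],[[0,0,0.2],[0,0,0]],[[0,0,0.2],[0,0,0]]]'
python3 - <<'E'
from h import *
out=[]
im=ctrl.get_image('wrist')[200:420,180:460];out.append(cv2.resize(im,None,fx=1.6,fy=1.6))
im=ctrl.get_image('side')[165:231,270:354];out.append(cv2.resize(im,(out[0].shape[1],out[0].shape[0]),interpolation=cv2.INTER_CUBIC)[:,:350])
m=np.hstack(out);print(m.shape);cv2.imwrite('pics/c5.png',m)
E
```

```text
t: 10.4
tool_pos: [0.5382, -0.1713, 0.0489]
tool_rot: [3.057, 0.722, 0.001]
contact_force: [-0.2, 1.4, 5.1]
opening: 0.0404
grip_force: 102.3
(352, 798, 3)
```

View pics/c5.png

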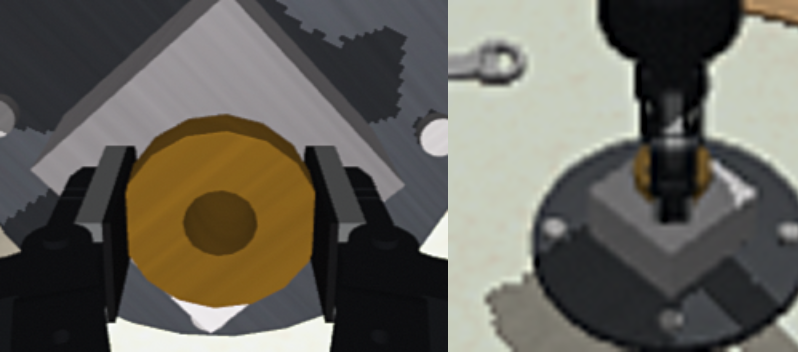

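Bushing in about half-way, upright, with the finger tips just above the housing. I'll release, rise, shut the fingers and press on top.

```bash
python3 -m handwheel '[[[0,0,0],[0,0,0]],[[0,0,0],[0,0,0]],[[0,0,-0.5],[0,0,0]],[[0,0,-2.5],[0,0,0]],[[0,0,-4],[0,0,0]]]' -0.4
python3 -m handwheel '[[[-0.1,0,0],[0,0,0]],[[-0.1,0,0],[0,0,0]],[[-0.1,0,0],[0,0,0]],[[-0.1,0,0],[0,0,0]],[[-0.1,0,0],[0,0,0]]]' 1 60
python3 look.py pics/w6.png bushing 0.068
```

```text
t: 11.12
tool_pos: [0.5386, -0.1714, 0.0906]
tool_rot: [3.056, 0.722, 0.003]
contact_force: [0.3, -0.5, -0.4]
opening: 0.0595
grip_force: 0.0
t: 11.75
tool_pos: [0.5367, -0.1713, 0.0879]
tool_rot: [-3.057, -0.722, 0.001]
contact_force: [0.6, -0.4, -0.3]
opening: 0.0002
grip_force: 0.0
11.75 [ 0.5367 -0.1713  0.0879] [-3.057e+00 -7.219e-01  1.000e-03] 0.0002457725709152537 [ 0.62 -0.37 -0.32]
lm 0.62 [317. 262.]
ell [602.7 369.4] [ 45.2 177.8] [ 0.5597 -0.311   0.068 ] tool cm [-4.19 13.52  1.98]
ell [318.2 275.8] [ 76.1 100.9] [ 0.5424 -0.1691  0.068 ] tool cm [0.61 0.07 1.99]
ell [  3.2 249.1] [ 7.4 45.9] [ 0.4933 -0.0426  0.068 ] tool cm [  1.88 -13.45   2.  ]
```

View pics/w6.png

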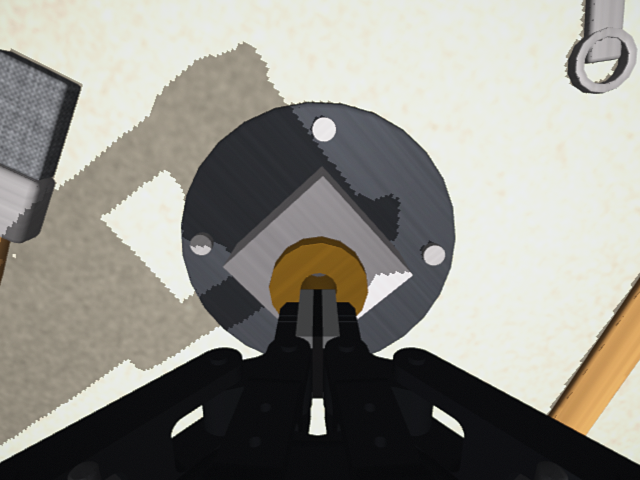

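Bushing stands upright in the bore at (318,276), with the shut tips centred over it in y. I'll open to about 20 mm so the tips bear on the ring either side of the hole, then come down until contact.

```bash
python3 -m handwheel '[[[0,0,0.5],[0,0,0]],[[0,0,1],[0,0,0]],[[0,0,1.6],[0,0,0]],[[0,0,1.6],[0,0,0]]]' 0.5
python3 -m handwheel '[[[0,0,0.1],[0,0,0]],[[0,0,0.2],[0,0,0]],[[0,0,0.2],[0,0,0]]]'
python3 -m handwheel '[[[0,0,0.1],[0,0,0]],[[0,0,0.2],[0,0,0]],[[0,0,0.2],[0,0,0]]]'
python3 -m handwheel '[[[0,0,0.1],[0,0,0]],[[0,0,0.2],[0,0,0]],[[0,0,0.2],[0,0,0]]]'
```

```text
t: 12.35
tool_pos: [0.5363, -0.1711, 0.0713]
tool_rot: [-3.056, -0.722, 0.002]
contact_force: [0.2, -0.0, -1.2]
opening: 0.0216
grip_force: 0.0
t: 12.72
tool_pos: [0.537, -0.1714, 0.0704]
tool_rot: [3.057, 0.722, 0.0]
contact_force: [0.1, -0.1, -0.2]
opening: 0.0217
grip_force: 0.0
t: 13.1
tool_pos: [0.5375, -0.1715, 0.0692]
tool_rot: [3.057, 0.722, 0.002]
contact_force: [-1.8, 0.4, 4.7]
opening: 0.0212
grip_force: 2.4
t: 13.48
tool_pos: [0.5377, -0.1715, 0.0674]
tool_rot: [3.057, 0.722, 0.003]
contact_force: [-0.1, 0.9, 5.9]
opening: 0.0214
grip_force: 2.8
```

Contact, with drag around 6 N. Pressing on steadily.

```bash
python3 -m handwheel '[[[0,0,0.1],[0,0,0]],[[0,0,0.2],[0,0,0]],[[0,0,0.3],[0,0,0]]]'
python3 -m handwheel '[[[0,0,0.1],[0,0,0]],[[0,0,0.2],[0,0,0]],[[0,0,0.2],[0,0,0]]]'
```

```text
t: 13.85
tool_pos: [0.5378, -0.1715, 0.0647]
tool_rot: [3.057, 0.722, 0.003]
contact_force: [-2.1, 1.8, 7.3]
opening: 0.0214
grip_force: 3.7
t: 14.22
tool_pos: [0.5378, -0.1715, 0.0625]
tool_rot: [3.057, 0.722, 0.003]
contact_force: [-0.5, 0.9, 6.7]
opening: 0.021
grip_force: 3.2
```

```bash
python3 -m handwheel '[[[0,0,0.1],[0,0,0]],[[0,0,0.1],[0,0,0]]]'
```

```text
t: 14.48
tool_pos: [0.5378, -0.1715, 0.0616]
tool_rot: [3.057, 0.722, 0.003]
contact_force: [-0.7, 1.8, 5.8]
opening: 0.0213
grip_force: 3.3
```

```bash
python3 -m handwheel '[[[0,0,0.1],[0,0,0]],[[0,0,0.1],[0,0,0]]]'
python3 -m handwheel '[[[0,0,0.05],[0,0,0]],[[0,0,0.05],[0,0,0]]]'
python3 -m handwheel '[[[0,0,0.05],[0,0,0]],[[0,0,0.05],[0,0,0]]]'
```

```text
t: 14.72
tool_pos: [0.5378, -0.1715, 0.0607]
tool_rot: [3.057, 0.722, 0.003]
contact_force: [-0.6, 2.0, 7.0]
opening: 0.0212
grip_force: 3.3
t: 14.98
tool_pos: [0.5378, -0.1715, 0.0602]
tool_rot: [3.057, 0.722, 0.003]
contact_force: [-1.2, 2.2, 7.2]
opening: 0.0215
grip_force: 3.6
t: 15.22
tool_pos: [0.5378, -0.1715, 0.0598]
tool_rot: [3.057, 0.722, 0.003]
contact_force: [-1.5, 1.6, 7.8]
opening: 0.0215
grip_force: 3.7
```

```bash
python3 -m handwheel '[[[0,0,0.05],[0,0,0]],[[0,0,0.05],[0,0,0]]]' | grep -A2 -E 'pos|force'
python3 -m handwheel '[[[0,0,0.05],[0,0,0]],[[0,0,0.05],[0,0,0]]]'
python3 -m handwheel '[[[0,0,0.05],[0,0,0]],[[0,0,0.05],[0,0,0]]]'
```

```text
tool_pos: [0.5378, -0.1715, 0.0593]
tool_rot: [3.057, 0.722, 0.003]
contact_force: [-0.1, 2.7, 6.9]
opening: 0.0211
grip_force: 3.7
t: 15.72
tool_pos: [0.5378, -0.1715, 0.0588]
tool_rot: [3.057, 0.722, 0.003]
contact_force: [-1.5, 2.3, 8.2]
opening: 0.0213
grip_force: 3.8
t: 15.98
tool_pos: [0.5378, -0.1715, 0.0583]
tool_rot: [3.057, 0.722, 0.003]
contact_force: [-1.3, 2.2, 7.6]
opening: 0.0213
grip_force: 3.8
```

```bash
python3 -m handwheel '[[[0,0,0.05],[0,0,0]],[[0,0,0.05],[0,0,0]]]' | grep -E 'pos|force'
python3 -m handwheel '[[[0,0,0.05],[0,0,0]],[[0,0,0.05],[0,0,0]]]' | grep -E 'pos|force'
python3 -m handwheel '[[[0,0,0.05],[0,0,0]],[[0,0,0.05],[0,0,0]]]' | grep -E 'pos|force'
```

```text
tool_pos: [0.5379, -0.1715, 0.0581]
contact_force: [-2.4, 2.5, 9.1]
grip_force: 4.6
tool_pos: [0.5379, -0.1715, 0.0581]
contact_force: [-3.8, 2.7, 11.5]
grip_force: 5.9
tool_pos: [0.5379, -0.1715, 0.0581]
contact_force: [-4.0, 2.4, 14.2]
grip_force: 7.2
```

```bash
python3 -m handwheel '[[[0,0,0.05],[0,0,0]],[[0,0,0.05],[0,0,0]]]' | grep -E 'pos|force'
python3 -m handwheel '[[[0,0,0.05],[0,0,0]],[[0,0,0.05],[0,0,0]]]' | grep -E 'pos|force'
```

```text
tool_pos: [0.5379, -0.1716, 0.0581]
contact_force: [-6.1, 3.8, 17.7]
grip_force: 8.6
tool_pos: [0.5379, -0.1716, 0.058]
contact_force: [-8.2, 4.5, 19.9]
grip_force: 9.9
```

It stopped dead at 0.0581 while the force rose from 7.6 to 19.9 N, so it bears about 12 N above drag, well under 45 N. I'll back off and verify.

```bash
python3 -m handwheel '[[[0,0,-0.5],[0,0,0]],[[0,0,-2],[0,0,0]],[[-2,0,-6],[0,0,0]],[[-6,0,-8],[0,0,0]],[[-6,0,-8],[0,0,0]]]'
python3 - <<'E'
from h import *
o=ctrl.get_obs();c=ctrl.calibration('wrist');im=ctrl.get_image('wrist');print(o['t'],o['tool_pos'],o['contact_force'])
for z in(.048,.058): print(z,proj(c,[.5375,-.1715,z]))
u,v=map(int,proj(c,[.5375,-.1715,.053]));v0=max(v-75,0);u0=u-90
a=cv2.resize(im[v0:v0+150,u0:u0+180],(480,400),interpolation=cv2.INTER_CUBIC)
s=ctrl.get_image('side')[170:236,275:328];b=cv2.resize(s,(320,400),interpolation=cv2.INTER_CUBIC)
cv2.imwrite('pics/c7.png',np.hstack([a,b]));print(u0,v0)
E
```

```text
t: 17.85
tool_pos: [0.4831, -0.1996, 0.1367]
tool_rot: [3.055, 0.718, 0.004]
contact_force: [0.3, -0.2, -0.1]
opening: 0.0213
grip_force: 0.0
17.85 [ 0.48313809 -0.19963174  0.13672879] [ 0.28923967 -0.15978829 -0.11549731]
0.048 [314.20659208 138.00467346]
0.058 [314.15428696 139.04059974]
224 63
```

View pics/c7.png

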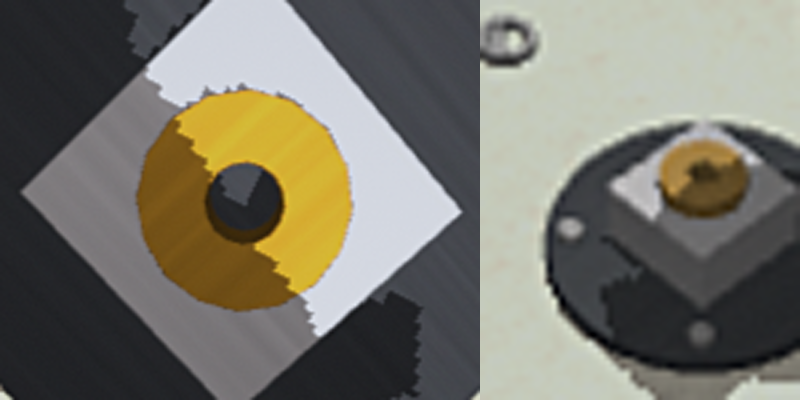

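The bushing is centred and square on the housing with its shoulder down flat, and the robot is clear of it. Handing in.

```bash
python3 -c "
from station import ctrl
print(ctrl.finish_job())"
```

```text
the job is handed in; nothing more can be done
None
```

The shouldered bushing is pressed home in the bare-metal housing, stopped at about 20 N (around 12 N above its drag) and let go; the arm touched nothing else, and the job was handed in at about 18 s with no verdict shown.

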